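Clear the tackle box lid and hold it at 40 degrees

TASK

I want to screw a lid stay into the tackle box and need someone to hold its lid. Take the sanding block off the lid and lay it flat inside the shallow black tray beside the grinder without dropping it, then lift the lid by the steel pull on its front and hold it still, open 40 degrees from shut. Finish while still holding the pull, because the lid falls shut if let go, and leave everything else on the bench where it is.

Things in the scene. Friction and masses are not known exactly. Their poses are not given: they have to be found in the camera images.
- block_center (a point): Centre of the sanding block: a plain brown oblong block with square corners, 61 x 111 x 35 mm (x, y, z; 0.15 kg), lying flat on the mat on top of the tackle box lid at the start. z up, y along its length. The top of the mat under it is 142 mm above the bench.
- sanding_block: The same sanding block as a body; its origin is the centre of its underside, axes as for block_center.
- black_tray: Shallow black tray fixed to the bench, just right of the bench grinder (not the one far along the bench), 130 x 190 x 21 mm (x, y, z) over the rim, its own y along its length. Origin: centre of its underside, at bench height. Inner floor about 98 x 154 mm, 3 mm thick, with sloping walls to the rim 21 mm up. The block goes in with its length along the tray's.
- tackle_box: Tackle box, cream base and dark green lid, 209 x 366 x 142 mm (x, y, z), with a black rubber mat, 150 x 316 mm, fixed in the top of the lid, heavily loaded so that it does not move. Origin: centre of its underside. Its own -x is its front (towards the robot), +x its back with the lid hinge. Its front latch is already undone and hangs open (sticking forward up to 40 mm from the front, below 90 mm height).
- lid_hinge (a point): Point on the lid's hinge axis, at the middle of the box's back edge, 102 mm behind the box's origin and 86 mm up. The axis runs along the box's y.
- tackle_box_lid (a joint): Angle of the lid, rad: 0 shut, grows as the front edge rises; 0.698 is 40 degrees. Stops at 1.48. The hinge is free: below about 70 degrees the lid falls shut when let go. Lid, mat and pull weigh about 0.45 kg together.
- pull_grip (a point): Middle of the grip bar of the steel bow pull on the lid's front; it moves with the lid. Round bar 12 mm thick, parallel to the box's y, straight for 86 mm, standing 50 mm out from the lid's front face. With the lid shut it is 148 mm in front of the box's origin and 115 mm up, so 250 mm before the hinge axis and 29 mm above it. A hand gripping from above can keep its orientation while the bar turns between the fingers.
- sharpening_stone: Bystander: dark grey oil stone, 50 x 150 x 25 mm, lying on the bench in front of the grinder; origin under its centre. Not the sanding block.
- spanner_10: Bystander: small steel spanner, 147 mm long, 8 mm high, on the bench right of the box's front.
- pliers_red: Bystander: pliers, 176 mm long, 15 mm high, on the bench in front of the grinder, at its right.
- screw_jar0: Bystander: glass jar of screws with a lid, 66 mm across, 88 mm high, behind the grinder; origin under its centre.
- masking_tape: Bystander: roll of masking tape, 100 mm across, 24 mm high, lying behind the grinder.
- side_cutter: Bystander: side cutters, 153 mm long, 15 mm high, on the bench left of the tackle box.
- bench_grinder: The bench grinder between box and tray, fixed: about 226 x 350 x 242 mm (x, y, z), origin under its centre; go round or over it. Wall cabinets hang above the back of the bench: underside 640 mm above it, front faces about 0.56 m ahead of the robot's base, so keep hand and wrist low behind that line.
Mind the look-alikes: they are no part of the job. What is shaped like the sanding_block but blue is not meant.

How it is judged:
By the outcome, as a careful person would: the job done as asked, in the order asked, and still so for the second after the job is handed in, while the arm keeps its last pose, push and grip.
It also fails if it takes over 64 s, if anything falls off the work surface, if the arm or the gripper's body presses on something with over 40 N, if the wrist force passes 120 N, or if a joint passes its speed limit or range.

ROBOT

A 7-joint arm with a two-finger parallel gripper is mounted at the origin on a cart in front of the work surface, level with it; the furniture and walls round the work are solid. World frame = base frame: x ahead of the robot, y to its left, z up, the work surface at z = 0. Lengths are in m, angles in rad, forces in N, time in s.
With the tool pointing down it reaches from about 0.425 to 1.025 m from the base axis. Payload 9.4 kg.
Tool frame: the origin (TCP) lies between the finger pads; the fingertips stand 14 mm ahead of it and the grasp point (between the pads) lies 5 mm behind it (robot.finger_overhang is the distance from the TCP to the fingertips, in m); z points along the fingers, y is the line along which they close (so a half turn about z gives the same grasp; the last joint's range is limited). The gripper opens to 93 mm and grips with 3 to 60 N. Pads are 15 mm wide; open, the fingers measure 128 mm over their backs; the gripper's body (75 mm by 188 mm) begins 65 mm behind the grasp point.
Start: joints at [1.173, 0.599, -0.003, 1.599, 0.002, 0.943, -0.08], TCP at [0.229, -0.688, 0.233] pointing down, gripper open.
Joint ranges: [-2.57, 2.57], [-0.35, 1.97], [-1.29, 1.29], [0.11, 2.56], [-1.05, 4.19], [0.11, 1.86], [-2.63, 2.63]. Speed limits (rad/s): [2.22, 2.22, 3.01, 3.01, 3.14, 3.14, 3.14].

INTERFACE

Orientations are given as a rotation vector (axis times angle).
In Python, from bench import robot gives the robot as it stands.
- The arm moves only by the tool carry_out, never from a script. Its argument "plan" is text: rows parted by semicolons, each of 5 numbers parted by spaces: the shift along the tool's x, y, z in cm, then the turn about the tool's z in degrees, then the opening, from 0 (shut) to 1 (fully open). In form: dx dy dz roll fingers; .... A call has 1 to 8 rows; each row is the pose to reach, as a shift and turn from the pose commanded when the call began, along the tool's axes at that moment; what a row does not reach only later rows make up. A row lasts 1/8 s, in which the tool goes at most 62.5 mm and 10.7 degrees, less where a joint would pass 70% of its speed; a pose out of reach is approached as far as the arm can. A call with a gripper value outside its range is refused whole. The fingers move at their own pace and stop on an object; "force" is the grip in N (left out, the last holds). Time passes only in rows, so rows that repeat a pose let the fingers close. It gives the time, the measured TCP pose, the force, the opening and the grip force at its end, in the units of the state.
- robot.observe(): the state, without advancing time (a new reading comes with each control period).
- robot.camera(name): name is "scene" or "top" or "wrist"; returns the picture (480x640x3 uint8, red, green, blue); there is no depth.
- robot.get_calibration(name): a dict with "fx", "fy", "cx", "cy" (pixels), "k1" (the pictures are not rectified: a ray, as slopes to the right and down, at radius r is drawn at 1 + k1 r^2 times it, then the intrinsics apply), "R" (3x3) and "t" (3): a world point X has camera coordinates R X + t; the wrist camera has in their place "tool_from_camera" (4x4, takes a point from camera to tool coordinates, whose origin is the TCP and whose axes are the flange's). Camera axes: x right, y down, z forward; pixel columns grow to the right and rows downward; lengths in m; the calibration is good to about 2 mm. A picture is of the moment at which its call begins: read the wrist's pose just before it. get_calibration takes no time and is no camera call.
- robot.job_done(): hands the job in; it is judged then, once.
The state is a dict: "time": time; "q": joint angles; "qd": joint speeds; "joint_efforts": joint torques, N m; "position": TCP position; "orientation": TCP orientation; "ft_force": force on the tool from outside, world axes, zero at the start; "ft_torque": the same for the moment, N m; "finger_gap": finger opening in m; "finger_force": force on a finger pad.
Only numpy, scipy, OpenCV 4.12 (cv2) and the standard library are available. Lean on these libraries where they do the work, as an engineer would, in place of code of your own. Each camera call takes 0.05 s, during which the arm holds its last target. There are 200 camera calls.

## Working session

There is one attempt and no reset: what is moved stays moved. The work goes in short steps, Python scripts to look and compute and a tool call to move; the robot and the scene stay as the last step left them, time stands still between calls to the robot, and variables do not carry over. Pictures are saved under pics/ and viewed, at most 13 in all, crops included, and the job is handed in when it is done.

Besides the shell and the picture viewer there is one more tool, called as name(argument=value, ...) on one line, values as JSON. carry_out: Moves the arm, as the interface text tells. Its arguments: {"type":"object","properties":{"plan":{"type":"string"},"force":{"type":"number"}},"required":["plan"]}

```bash
mkdir -p pics; ls
python3 - <<'E'
from bench import robot
import cv2,numpy as np
s=robot.observe();print(s)
for n in("scene","top"):
    cv2.imwrite(f"pics/{n}0.png",robot.camera(n)[:,:,::-1]);print(robot.get_calibration(n))
print(robot.get_calibration("wrist"))
E
```

```text
pics
{'time': 0.0, 'q': array([ 1.17328123,  0.60011343, -0.00254334,  1.60013973,  0.00178793,
        0.94288947, -0.07980036]), 'qd': array([ 8.48520938e-04, -9.23349932e-05,  2.26008379e-03,  7.15057267e-04,
       -4.65467338e-04, -1.19418013e-03, -9.07363480e-04]), 'joint_efforts': array([ 4.67330447e-04, -7.65066576e+01,  1.49798188e+00, -2.52347696e+01,
       -5.23096207e-02,  1.71073928e-02,  1.55030366e-04]), 'position': array([ 0.22846005, -0.68756585,  0.23176488]), 'orientation': array([-3.09976699e+00, -5.01616370e-01,  5.91820603e-04]), 'ft_force': array([-0.89516691, -0.3333295 ,  0.7245233 ]), 'ft_torque': array([-0.01539001, -0.02746539,  0.01045296]), 'finger_force': 0.0, 'finger_gap': 0.09307425604422831}
{'fx': 455.9069501708556, 'fy': 455.9069501708556, 'cx': 323.1373986673473, 'cy': 243.50476860558683, 'k1': -0.03994633019375183, 'R': array([[-0.31328532, -0.94965391,  0.00312382],
       [-0.67752549,  0.22120437, -0.70144696],
       [ 0.66544085, -0.2218695 , -0.71271481]]), 't': array([0.30245884, 0.44082938, 1.46698772])}
{'fx': 586.5849878667906, 'fy': 586.5849878667906, 'cx': 311.977432314501, 'cy': 238.176743772535, 'k1': -0.10286414010124192, 'R': array([[-0.19468494, -0.98082696,  0.00873228],
       [-0.81250299,  0.15627412, -0.56162023],
       [ 0.54948763, -0.116434  , -0.82734906]]), 't': array([0.26255235, 0.51755292, 1.69139326])}
{'fx': 366.4754347213343, 'fy': 366.4754347213343, 'cx': 312.4943241556461, 'cy': 235.90417771877395, 'k1': -0.07001433871208979, 'tool_from_camera': array([[ 8.61028433e-04, -9.55062891e-01, -2.96401980e-01,
         8.29617944e-02],
       [ 9.99999558e-01,  9.34570456e-04, -1.06428132e-04,
        -9.31403225e-04],
       [ 3.78654093e-04, -2.96401757e-01,  9.55063273e-01,
        -1.52906875e-01],
       [ 0.00000000e+00,  0.00000000e+00,  0.00000000e+00,
         1.00000000e+00]])}
```

View pics/scene0.png

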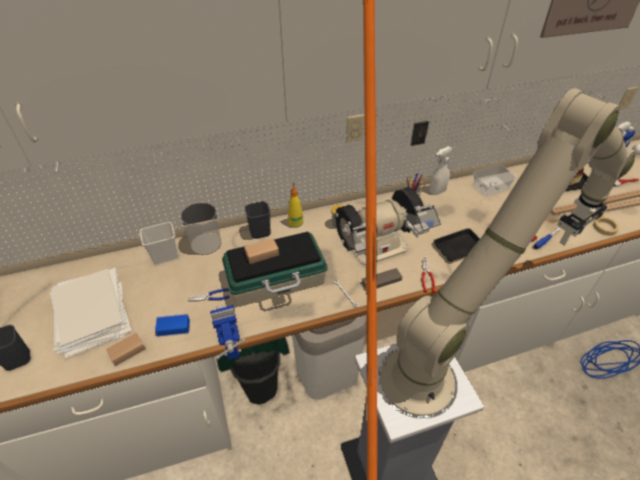

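View pics/top0.png

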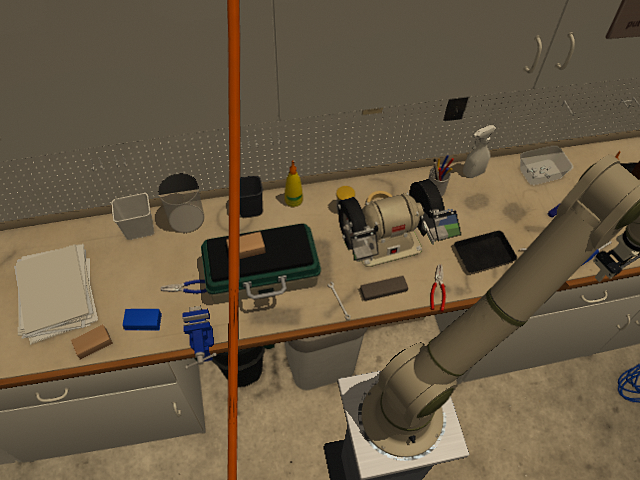

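The scene view shows the brown block on the lid at about (262,250), with the pull at (282,284). The black tray is at (460,245), right of the grinder. The top view shows the same block at (246,245) partly behind the orange pole, the pull at (265,289) and the tray at (485,252).

Candidates for the sanding block in the scene view:
- **On the lid:** brown block at (262,250). I choose this one.
- **On the bench:** brown block at (125,348).
- **Blue block:** (172,325).
- **Grey oil stone:** (382,279).

```bash
cat > h.py <<'E'
from bench import robot
import cv2,numpy as np
from scipy.spatial.transform import Rotation as Ro
def cam(n,s=None):
    c=robot.get_calibration(n); K=np.array([[c['fx'],0,c['cx']],[0,c['fy'],c['cy']],[0,0,1.]]);D=np.array([c['k1'],0,0,0])
    if n=="wrist":
        T=c['tool_from_camera'];Rt=Ro.from_rotvec(s['orientation']).as_matrix()
        Rw=Rt@T[:3,:3];o=Rt@T[:3,3]+s['position']
    else: Rw=c['R'].T;o=-Rw@c['t']
    return K,D,Rw,o
def rays(uv,C):
    K,D,Rw,o=C
    p=cv2.undistortPoints(np.array(uv,float).reshape(-1,1,2),K,D).reshape(-1,2)
    return np.c_[p,np.ones(len(p))]@Rw.T
def toz(uv,z,C):
    d=rays(uv,C);return C[3]+d*((z-C[3][2])/d[:,2])[:,None]
def proj(X,C):
    K,D,Rw,o=C
    return cv2.projectPoints(np.array(X,float).reshape(-1,3),cv2.Rodrigues(Rw.T)[0],-Rw.T@o,K,D)[0].reshape(-1,2)
def tri(d1,o1,d2,o2):
    A=np.c_[d1,-d2];t=np.linalg.lstsq(A,o2-o1,rcond=None)[0]
    a,b=o1+t[0]*d1,o2+t[1]*d2;return (a+b)/2,np.linalg.norm(a-b)
def rect(mask,z,C,near=None):
    cs=cv2.findContours(mask.astype(np.uint8),cv2.RETR_EXTERNAL,cv2.CHAIN_APPROX_NONE)[0]
    cs=[c for c in cs if near is None or cv2.pointPolygonTest(c,near,True)>-8]
    c=max(cs,key=cv2.contourArea);w=toz(cv2.convexHull(c).reshape(-1,2),z,C)
    r=cv2.minAreaRect((w[:,:2]*1000).astype(np.float32));return r,c
E
python3 - <<'E'
from h import *
im=cv2.imread("pics/scene0.png");a=im[190:330,200:345];b=im[215:275,425:500];
im2=cv2.imread("pics/top0.png");t=im2[210:310,180:340]
out=np.zeros((600,800,3),np.uint8)
out[:420,:435]=cv2.resize(a,None,fx=3,fy=3);out[:180,440:665]=cv2.resize(b,None,fx=3,fy=3)
out[200:425,440:800]=cv2.resize(t,None,fx=2.25,fy=2.25)
cv2.imwrite("pics/c1.png",out)
C=cam("scene");T=cam("top");print("cams",C[3],T[3])
# orange pole
def pole(f,Cc):
    i=cv2.imread(f);h=cv2.cvtColor(i,cv2.COLOR_BGR2HSV);m=cv2.inRange(h,(3,170,100),(16,255,255))
    P=[]
    for r in(20,460):
        x=np.where(m[r]>0)[0];P.append((np.median(x),r));print(f,r,x.min(),x.max(),len(x))
    d=rays(P,Cc);return np.cross(d[0],d[1])
n1=pole("pics/scene0.png",C);n2=pole("pics/top0.png",T)
d=np.cross(n1,n2);d/=np.linalg.norm(d);p=np.linalg.lstsq(np.array([n1,n2,d]),[n1@C[3],n2@T[3],0],rcond=None)[0]
print("pole dir",d,"pt",p, "at z=0.3", p+d*(0.3-p[2])/d[2])
h=cv2.cvtColor(im,cv2.COLOR_BGR2HSV);print("hsv block",h[250,262],h[241,262],"tray",h[247,460],"mat",h[270,265],"green",h[262,229])
for z in(0.,.021,):print("tray c",z,toz([(460,245)],z,C),toz([(485,252)],z,T))
print("block",toz([(262,248)],.177,C),toz([(246,243)],.177,T))
d1=rays([(282,284)],C)[0];d2=rays([(265,289)],T)[0];print("pull",tri(d1,C[3],d2,T[3]))
E
```

```text
cams [-0.58276449  0.51519767  1.35381748] [-0.45777139  0.37357398  1.68774814]
pics/scene0.png 20 364 373 10
pics/scene0.png 460 368 376 9
pics/top0.png 20 229 238 10
pics/top0.png 460 229 236 8
pole dir [ 0.5597051  -0.15470475  0.81412323] pt [-0.7645307   0.52387766  0.62516101] at z=0.3 [-0.98807705  0.58566678  0.3       ]
hsv block [ 15 113 198] [ 15 102 187] tray [15 35 44] mat [30 15 33] green [72 77 50]
tray c 0.0 [[ 0.49565321 -0.44651545  0.        ]] [[ 0.49313928 -0.44140871  0.        ]]
tray c 0.021 [[ 0.47892512 -0.43159765  0.021     ]] [[ 0.48130747 -0.4312682   0.021     ]]
block [[0.56257964 0.36443684 0.177     ]] [[0.56647918 0.36508257 0.177     ]]
pull (array([0.4280276 , 0.32980666, 0.11705801]), np.float64(0.0009062713827825788))
```

View pics/c1.png

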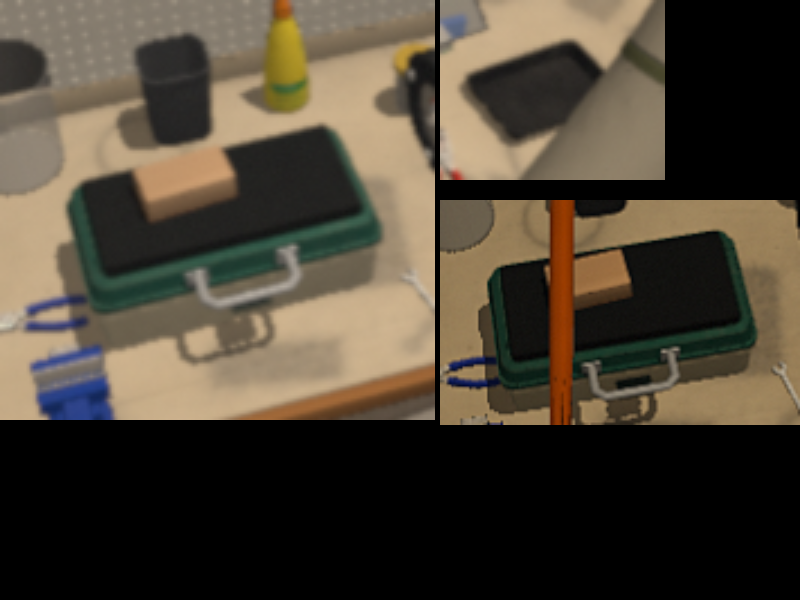

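Run:
```python
from h import *
S=cv2.imread("pics/scene0.png");C=cam("scene");T=cam("top");U=cv2.imread("pics/top0.png")
hs=cv2.cvtColor(S,cv2.COLOR_BGR2HSV);ht=cv2.cvtColor(U,cv2.COLOR_BGR2HSV)
V=hs[:,:,2]
# block top face: bright; front face darker
sub=hs[236:268,242:284];print(sub[::4,::5,1].tolist());print(sub[::4,::5,2].tolist())
blk=cv2.inRange(hs,(8,85,120),(22,160,255)); blk[:, :240]=0;blk[:,285:]=0;blk[:235]=0;blk[270:]=0
r,c=rect(blk,.177,C,(262,250));print("block sil @.177",r)
a=cv2.approxPolyDP(cv2.convexHull(c),2,True).reshape(-1,2);print(a.tolist());print(toz(a,.177,C).round(3).tolist());print(toz(a,.142,C).round(3).tolist())
for nm,h,C_,box,near in(("scene",hs,C,(225,235,335,285),(300,255)),("top",ht,T,(241,225,325,285),(290,255))):
    m=cv2.inRange(h,(0,0,0),(179,255,52));k=np.zeros_like(m);x0,y0,x1,y1=box;k[y0:y1,x0:x1]=m[y0:y1,x0:x1]
    r,c=rect(k,.142,C_,near);print(nm,"mat",r)
for nm,h,C_,box,near in(("scene",hs,C,(425,220,500,270),(455,245)),("top",ht,T,(440,220,530,280),(485,252))):
    m=cv2.inRange(h,(0,0,0),(179,255,75));k=np.zeros_like(m);x0,y0,x1,y1=box;k[y0:y1,x0:x1]=m[y0:y1,x0:x1]
    r,c=rect(k,.021,C_,near);print(nm,"tray",r,cv2.boundingRect(c))
```

```text
[[76, 75, 42, 15, 29, 74, 79, 78, 77], [79, 80, 78, 81, 85, 106, 113, 21, 23], [79, 81, 103, 111, 112, 115, 113, 84, 15], [14, 111, 113, 113, 115, 115, 112, 110, 7], [26, 115, 114, 113, 112, 112, 114, 113, 14], [24, 111, 113, 112, 113, 114, 114, 82, 21], [23, 98, 114, 114, 109, 26, 15, 22, 21], [15, 15, 64, 14, 15, 21, 15, 8, 23]]
[[104, 102, 49, 35, 44, 111, 196, 200, 183], [188, 178, 182, 189, 176, 195, 194, 37, 34], [191, 188, 193, 193, 194, 197, 200, 64, 34], [37, 190, 194, 194, 195, 200, 205, 162, 35], [30, 160, 192, 198, 193, 152, 128, 111, 36], [32, 94, 163, 127, 115, 107, 94, 53, 36], [33, 39, 110, 101, 68, 39, 34, 35, 37], [34, 34, 44, 36, 33, 36, 34, 33, 33]]
block sil @.177 ((563.9865112304688, 367.10498046875), (75.09598541259766, 112.6407241821289), 3.3890280723571777)
[[274, 239], [277, 246], [275, 252], [252, 258], [248, 256], [245, 245]]
[[0.594, 0.312, 0.177], [0.556, 0.311, 0.177], [0.529, 0.325, 0.177], [0.526, 0.409, 0.177], [0.54, 0.42, 0.177], [0.596, 0.419, 0.177]]
[[0.629, 0.306, 0.142], [0.589, 0.305, 0.142], [0.562, 0.319, 0.142], [0.559, 0.406, 0.142], [0.573, 0.417, 0.142], [0.631, 0.417, 0.142]]
scene mat ((544.9165649414062, 331.3441467285156), (157.2029266357422, 317.4865417480469), 0.881596028804779)
top mat ((530.0055541992188, 277.1578063964844), (203.06027221679688, 245.11959838867188), 0.022127339616417885)
scene tray ((483.59124755859375, -429.44769287109375), (128.5410614013672, 191.63723754882812), 5.470078945159912) (434, 229, 46, 33)
top tray ((458.4241638183594, -461.44378662109375), (192.0997772216797, 266.09906005859375), 5.872162342071533) (451, 231, 79, 49)
```

Only the scene view sees the tray and mat unobstructed by the pole and arm:
- **Tray:** (0.484,-0.429), yaw about 5.5°. The fitted size of 128 x 192 mm agrees with the one given.
- **Block:** about (0.565,0.366), yaw about 1–2°. Its length fits as 111 mm.
- **Pull:** (0.428,0.330,0.117). Its height agrees with the 115 mm given.

Next I move above the box, going over and in front of the grinder.

```bash
cat > plan.py <<'E'
from h import *
def plan(wps,op,step=.058,s=None,p0=None,yaw0=None):
    """wps: world (x,y,z,yaw deg of tool x); prints rows relative to current pose, in calls of 8"""
    s=s or robot.observe();R=Ro.from_rotvec(s['orientation']).as_matrix();p=s['position']
    y=np.degrees(np.arctan2(R[1,0],R[0,0]));cur=np.array([*p,y]);print("now",cur.round(4),"tilt",R[:,2].round(4))
    pts=[]
    for w in wps:
        w=np.array(w,float);n=int(np.ceil(max(np.linalg.norm(w[:3]-cur[:3])/step,abs(w[3]-cur[3])/10)))or 1
        pts+=[cur+(w-cur)*i/n for i in range(1,n+1)];cur=w
    base=np.array([*p,y])
    for i in range(0,len(pts),8):
        a=np.radians(base[3]);B=np.array([[np.cos(a),np.sin(a),0],[np.sin(a),-np.cos(a),0],[0,0,-1]]).T
        print("; ".join("%.1f %.1f %.1f %.0f %g"%(*(B.T@(q[:3]-base[:3])*100),-(q[3]-base[3]),op) for q in pts[i:i+8]));base=pts[i:i+8][-1]
E
python3 - <<'E'
from plan import *
plan([(.42,-.50,.33,40),(.445,-.2,.33,91),(.445,.1,.33,91),(.45,.32,.33,91)],1)
E
```

```text
now [ 0.2285 -0.6876  0.2318 18.3833] tilt [-5.0e-04  1.3e-03 -1.0e+00]
4.8 -2.4 -2.0 -4 1; 9.6 -4.7 -3.9 -9 1; 14.5 -7.1 -5.9 -13 1; 19.3 -9.4 -7.9 -17 1; 24.1 -11.8 -9.8 -22 1; 26.1 -16.4 -9.8 -30 1; 28.0 -21.0 -9.8 -39 1; 30.0 -25.6 -9.8 -47 1
4.7 -1.7 0.0 -8 1; 9.4 -3.4 0.0 -17 1; 14.2 -5.1 0.0 -26 1; 18.7 -7.2 0.0 -26 1; 23.3 -9.2 0.0 -26 1; 27.8 -11.3 0.0 -26 1; 32.4 -13.4 0.0 -26 1; 36.9 -15.5 0.0 -26 1
5.0 0.1 0.0 -0 1; 10.5 0.3 0.0 -0 1; 16.0 0.5 0.0 -0 1; 21.5 0.8 0.0 -0 1; 27.0 1.0 0.0 -0 1
```

carry_out(plan="4.8 -2.4 -2 -4 1; 9.6 -4.7 -4 -9 1; 14.5 -7.1 -6 -13 1; 19.3 -9.4 -8 -17 1; 24.1 -11.8 -10 -22 1; 26 -16.4 -10 -30 1; 28 -21 -10 -39 1; 30 -25.6 -10 -47 1")

```text
time: 1.1
position: [0.4325, -0.3487, 0.3324]
orientation: [-2.639, -1.703, 0.0]
ft_force: [0.0, 0.3, 0.6]
finger_gap: 0.0929
finger_force: 0.0
```

carry_out(plan="4.7 -1.7 0 -8 1; 9.4 -3.4 0 -17 1; 14.2 -5.1 0 -26 1; 18.7 -7.2 0 -26 1; 23.3 -9.2 0 -26 1; 27.8 -11.3 0 -26 1; 32.4 -13.4 0 -26 1; 36.9 -15.5 0 -26 1")

```text
time: 2.1
position: [0.445, 0.051, 0.3326]
orientation: [2.195, 2.248, -0.0]
ft_force: [1.0, -0.3, 0.4]
finger_gap: 0.0929
finger_force: 0.0
```

carry_out(plan="5 0.1 0 0 1; 10.5 0.3 0 0 1; 16 0.5 0 0 1; 21.5 0.8 0 0 1; 27 1 0 0 1; 27 1 0 0 1; 27 1 0 0 1")

```text
time: 2.98
position: [0.4486, 0.3191, 0.332]
orientation: [2.194, 2.248, -0.002]
ft_force: [0.4, -0.2, -0.8]
finger_gap: 0.0929
finger_force: 0.0
```

Run:
```python
from h import *
s=robot.observe();print(s['time'],s['position'],s['orientation'],s['ft_force'])
w=robot.camera("wrist")[:,:,::-1];cv2.imwrite("pics/w1.png",w);cv2.imwrite("pics/s1.png",robot.camera("scene")[:,:,::-1])
C=cam("wrist",s)
print("block",proj([[.565,.366,.177]],C),"pull",proj([[.428,.33,.115]],C))
np.save("s1.npy",np.r_[s['position'],s['orientation']])
```

```text
2.975 [0.44864698 0.31907668 0.33203438] [ 2.19399285  2.248381   -0.00231592] [ 0.43536784 -0.22048928 -0.77618274]
block [[452.07299505 172.96422905]] pull [[293.07487986 196.26946416]]
```

View pics/w1.png

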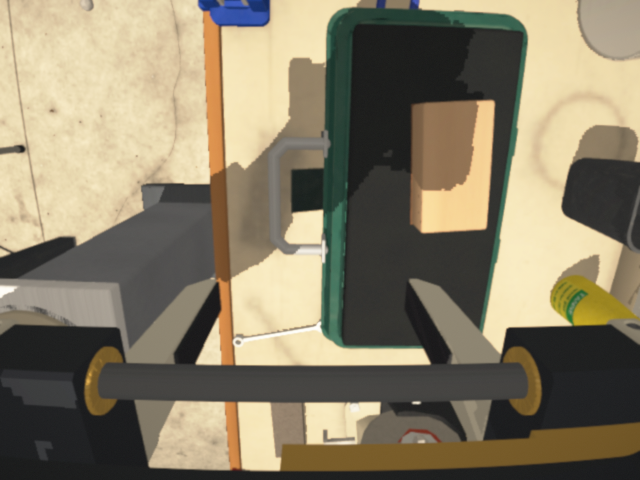

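The wrist view shows the brown block at (455,165), the grip bar at column 275 across rows 150–245, and the mat from about (350,25) to (525,345).

Run:
```python
from h import *
a=np.load("s1.npy");s=dict(position=a[:3],orientation=a[3:]);C=cam("wrist",s)
w=cv2.imread("pics/w1.png");h=cv2.cvtColor(w,cv2.COLOR_BGR2HSV)
m=cv2.inRange(h,(5,70,80),(25,200,255));k=np.zeros_like(m);k[90:245,400:505]=m[90:245,400:505]
r,c=rect(k,.177,C,(455,165));q=cv2.approxPolyDP(cv2.convexHull(c),4,True).reshape(-1,2);print("block",r,q.tolist());print(toz(q,.177,C).round(4).tolist(),toz(q,.142,C).round(4).tolist())
g=cv2.inRange(h,(0,0,0),(179,255,55));k=np.zeros_like(g);k[15:355,352:530]=g[15:355,352:530]
# mat hull (excluding green by hue/sat)
k[(h[:,:,1]>90)]=0
r,c=rect(cv2.morphologyEx(k,cv2.MORPH_OPEN,np.ones((5,5))),.142,C,(380,250));print("mat",r)
for row in(165,197,230):print(row,h[row,262:296,2].tolist(),h[row,262:296,1].tolist())
print("bar@.115",toz([(275,150),(275,245)],.115,C))
print("block row165 V",h[165,405:500:3,2].tolist())
```

```text
block ((563.8486328125, 368.93853759765625), (70.0034408569336, 110.79804992675781), 5.420019149780273) [[494, 100], [486, 228], [421, 233], [410, 224], [412, 105]]
[[0.5924, 0.4262, 0.177], [0.6023, 0.3186, 0.177], [0.5442, 0.3125, 0.177], [0.5336, 0.3204, 0.177], [0.5255, 0.4193, 0.177]] [[0.6089, 0.4288, 0.142], [0.62, 0.3091, 0.142], [0.5553, 0.3022, 0.142], [0.5434, 0.311, 0.142], [0.5345, 0.4211, 0.142]]
mat ((554.6294555664062, 325.0833740234375), (149.43618774414062, 325.0329284667969), 0.761723518371582)
165 [122, 123, 123, 123, 121, 120, 119, 121, 123, 124, 127, 129, 128, 125, 122, 119, 116, 115, 119, 120, 120, 120, 120, 119, 120, 120, 119, 120, 120, 121, 122, 123, 125, 128] [67, 64, 66, 68, 65, 57, 34, 25, 23, 25, 26, 26, 26, 24, 25, 26, 24, 33, 60, 70, 70, 68, 66, 66, 68, 68, 66, 68, 68, 70, 69, 68, 69, 70]
197 [119, 120, 121, 121, 122, 122, 118, 119, 122, 123, 124, 127, 128, 126, 123, 121, 119, 116, 114, 119, 121, 122, 121, 121, 121, 121, 122, 119, 101, 68, 42, 36, 35, 36] [69, 70, 70, 70, 71, 69, 50, 30, 25, 25, 23, 24, 24, 22, 23, 23, 26, 29, 47, 64, 70, 69, 70, 72, 70, 70, 69, 66, 66, 45, 24, 42, 44, 50]
230 [120, 121, 122, 122, 124, 125, 125, 121, 121, 122, 124, 126, 128, 128, 124, 121, 120, 118, 117, 124, 130, 132, 133, 141, 169, 215, 237, 242, 243, 244, 245, 246, 247, 247] [66, 70, 69, 69, 68, 69, 65, 46, 32, 23, 25, 26, 26, 26, 23, 23, 26, 26, 37, 62, 69, 70, 71, 71, 74, 76, 68, 63, 63, 62, 61, 61, 60, 59]
bar@.115 [[0.40960271 0.37606725 0.115     ]
 [0.40924722 0.27686387 0.115     ]]
block row165 V [31, 30, 78, 119, 122, 122, 142, 148, 149, 148, 148, 147, 145, 145, 145, 145, 146, 145, 146, 146, 146, 146, 225, 245, 245, 245, 245, 246, 240, 72, 51, 52]
```

Run:
```python
from plan import *
plan([(.53,.355,.24,95.4),(.567,.370,.205,95.4),(.567,.370,.205,95.4),(.567,.370,.165,95.4)],1)
```

```text
now [ 0.4492  0.3181  0.3324 91.282 ] tilt [-1.0e-04 -1.2e-03 -1.0e+00]
1.2 2.7 3.1 -1 1; 2.3 5.4 6.2 -3 1; 3.5 8.2 9.2 -4 1; 4.9 11.9 12.7 -4 1; 4.9 11.9 12.7 -4 1; 4.9 11.9 16.7 -4 1
```

carry_out(plan="1.2 2.7 3.1 -1 1; 2.3 5.4 6.2 -3 1; 3.5 8.2 9.2 -4 1; 4.9 11.9 12.7 -4 1; 4.9 11.9 12.7 -4 1; 4.9 11.9 12.7 -4 1")

```text
time: 3.82
position: [0.5665, 0.3705, 0.2059]
orientation: [-2.116, -2.322, 0.001]
ft_force: [0.0, -0.6, -0.2]
finger_gap: 0.0928
finger_force: 0.0
```

Run:
```python
from plan import *
s=robot.observe();w=robot.camera("wrist")[:,:,::-1];cv2.imwrite("pics/w2.png",w)
C=cam("wrist",s);h=cv2.cvtColor(w,cv2.COLOR_BGR2HSV)
m=cv2.inRange(h,(5,70,80),(25,200,255));k=np.zeros_like(m);k[20:330,200:430]=m[20:330,200:430]
r,c=rect(k,.177,C,(312,150));q=cv2.approxPolyDP(cv2.convexHull(c),5,True).reshape(-1,2);print("block",r,q.tolist());print(toz(q,.177,C).round(4).tolist())
plan([(.567,.370,.165,95.4)],1,step=.015)
```

```text
Traceback (most recent call last):
  File "h.py", line 26, in rect
    c=max(cs,key=cv2.contourArea);w=toz(cv2.convexHull(c).reshape(-1,2),z,C)
ValueError: max() iterable argument is empty
```

View pics/w2.png

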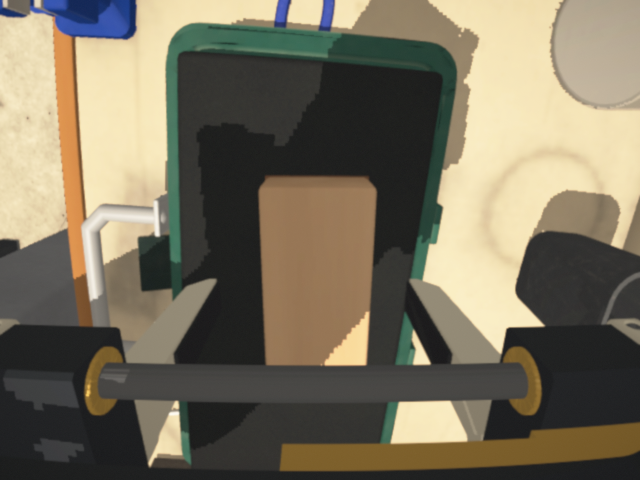

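The block is centred between the fingers, with side edges at columns 260 and 376, and lies parallel to them. Lowering now.

Run:
```python
from plan import *
s=robot.observe();C=cam("wrist",s);print(toz([(268,187),(371,187),(317,300)],.177,C))
plan([(.567,.370,.165,95.4)],1,step=.015)
```

```text
[[0.53911961 0.42149687 0.177     ]
 [0.59062365 0.4263846  0.177     ]
 [0.56974645 0.36133439 0.177     ]]
now [ 0.5664  0.3709  0.2067 95.3495] tilt [ 6.e-04  3.e-04 -1.e+00]
-0.0 0.0 1.4 -0 1; -0.1 0.0 2.8 -0 1; -0.1 0.1 4.2 -0 1
```

carry_out(plan="0 0.1 1.4 0 1; -0.1 0.2 2.8 0 1; -0.1 0.2 4.1 0 1; -0.1 0.2 4.1 0 1; -0.1 0.2 4.1 0 0.5; -0.1 0.2 4.1 0 0.5; -0.1 0.2 4.1 0 0.5; -0.1 0.2 4.1 0 0.5", force=25)

```text
time: 4.88
position: [0.5688, 0.3708, 0.1649]
orientation: [2.115, 2.323, 0.001]
ft_force: [-0.6, -0.5, 1.4]
finger_gap: 0.0598
finger_force: 25.0
```

carry_out(plan="0 0 0 0 0.5; 0 0 0 0 0.5; 0 0 -1 0 0.5; 0 0 -2 0 0.5; 0 0 -2 0 0.5")

```text
time: 5.5
position: [0.5691, 0.3712, 0.1858]
orientation: [2.115, 2.323, 0.003]
ft_force: [-0.6, -0.2, -2.4]
finger_gap: 0.0602
finger_force: 25.0
```

Run:
```python
from plan import *
cv2.imwrite("pics/t2.png",robot.camera("top")[:,:,::-1])
for n,f,box,near in(("scene","pics/s1.png",(425,220,510,275),(455,245)),("top","pics/t2.png",(440,220,530,285),(485,252))):
    h=cv2.cvtColor(cv2.imread(f),cv2.COLOR_BGR2HSV);m=cv2.inRange(h,(0,0,0),(179,255,80));k=np.zeros_like(m);x0,y0,x1,y1=box;k[y0:y1,x0:x1]=m[y0:y1,x0:x1]
    r,c=rect(k,.021,cam(n),near);print(n,"tray",r,cv2.boundingRect(c))
plan([(.47,.33,.335,95.4),(.445,.1,.335,95.4),(.445,-.2,.335,95.4),(.46,-.52,.30,95.4)],.5)
```

```text
scene tray ((485.3412780761719, -447.1455383300781), (127.52764892578125, 156.7321319580078), 6.3792219161987305) (456, 229, 30, 31)
top tray ((483.5272216796875, -427.3282165527344), (135.41566467285156, 203.4180450439453), 6.065049648284912) (451, 231, 66, 44)
now [ 0.5689  0.3709  0.1852 95.3728] tilt [ 8.e-04  5.e-04 -1.e+00]
-0.8 -2.6 -3.7 -0 0.5; -1.6 -5.1 -7.5 -0 0.5; -2.4 -7.7 -11.2 -0 0.5; -3.1 -10.2 -15.0 -0 0.5; -8.8 -11.4 -15.0 -0 0.5; -14.5 -12.6 -15.0 -0 0.5; -20.1 -13.7 -15.0 -0 0.5; -25.8 -14.9 -15.0 -0 0.5
-5.0 -0.5 0.0 -0 0.5; -10.0 -0.9 0.0 -0 0.5; -14.9 -1.4 0.0 -0 0.5; -19.9 -1.9 0.0 -0 0.5; -24.9 -2.4 0.0 -0 0.5; -29.9 -2.8 0.0 -0 0.5; -35.2 -3.1 0.6 -0 0.5; -40.5 -3.3 1.2 -0 0.5
-5.3 -0.3 0.6 -0 0.5; -10.7 -0.5 1.2 -0 0.5; -16.0 -0.8 1.8 -0 0.5; -21.3 -1.0 2.3 -0 0.5
```

carry_out(plan="-0.8 -2.6 -3.7 0 0.5; -1.6 -5.1 -7.5 0 0.5; -2.4 -7.7 -11.2 0 0.5; -3.1 -10.2 -15 0 0.5; -8.8 -11.4 -15 0 0.5; -14.5 -12.6 -15 0 0.5; -20.1 -13.7 -15 0 0.5; -25.8 -14.9 -15 0 0.5")

```text
time: 6.55
position: [0.4441, 0.0981, 0.3346]
orientation: [2.114, 2.323, 0.0]
ft_force: [0.4, -1.2, -1.4]
finger_gap: 0.06
finger_force: 25.0
```

carry_out(plan="-5 -0.5 0 0 0.5; -10 -0.9 0 0 0.5; -15 -1.4 0 0 0.5; -20 -1.9 0 0 0.5; -25 -2.4 0 0 0.5; -30 -2.8 0 0 0.5; -35 -3.1 0.6 0 0.5; -40.5 -3.3 1.2 0 0.5")

```text
time: 7.55
position: [0.4495, -0.3077, 0.3225]
orientation: [2.114, 2.324, -0.0]
ft_force: [1.6, 0.1, -1.7]
finger_gap: 0.0597
finger_force: 25.0
```

carry_out(plan="-5.3 -0.3 0.6 0 0.5; -10.7 -0.5 1.2 0 0.5; -16 -0.8 1.8 0 0.5; -21.3 -1 2.3 0 0.5; -21.3 -1 2.3 0 0.5; -21.3 -1 2.3 0 0.5")

```text
time: 8.3
position: [0.4598, -0.5186, 0.299]
orientation: [-2.114, -2.323, -0.001]
ft_force: [-0.3, 0.5, -2.2]
finger_gap: 0.0598
finger_force: 25.0
```

Run:
```python
from plan import *
s=robot.observe();w=robot.camera("wrist")[:,:,::-1];cv2.imwrite("pics/w3.png",w);C=cam("wrist",s)
print(s['time'],proj([[.484,-.428,.021]],C),s['finger_gap'])
h=cv2.cvtColor(w,cv2.COLOR_BGR2HSV);m=cv2.inRange(h,(0,0,0),(179,255,80));m[330:]=0
n,l,st,ce=cv2.connectedComponentsWithStats(m)
for i in range(1,n):
    if st[i][4]>2000:
        r,c=rect(l==i,.021,C);print(st[i],r)
plan([(.484,-.428,.20,95.7)],.5)
```

```text
8.3 [[341.80137341 119.90409856]] 0.059824286536223764
[  286    34   119   171 17881] ((486.90753173828125, -431.10394287109375), (129.53512573242188, 187.1068878173828), 5.49365758895874)
now [ 0.46   -0.5181  0.2994 95.4504] tilt [-2.0e-04  1.1e-03 -1.0e+00]
2.9 1.1 3.3 -0 0.5; 5.8 2.2 6.6 -0 0.5; 8.7 3.2 9.9 -0 0.5
```

View pics/w3.png

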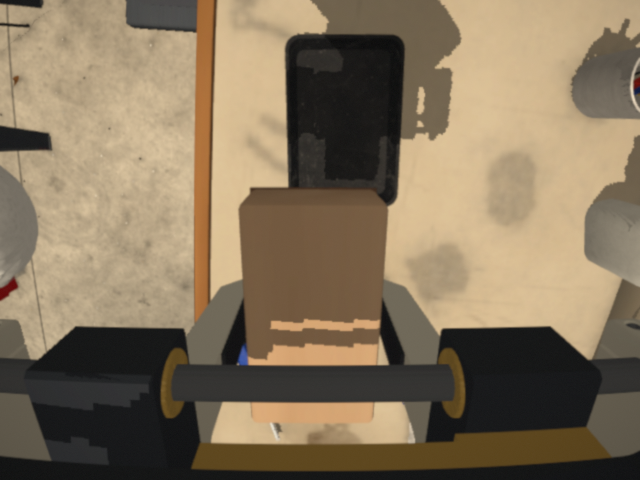

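The tray is at (345,120) in this view. It measures (0.487,-0.431) with yaw 5.5°, matching the earlier estimate, and the block is still held squarely.

carry_out(plan="2.9 1.1 3.3 0 0.5; 5.8 2.2 7 0 0.5; 8.9 3.4 11 0 0.5; 8.9 3.4 16 0 0.5; 8.9 3.4 20 0 0.5; 8.9 3.4 24 0 0.5; 8.9 3.4 24 0 0.5; 8.9 3.4 24 0 0.5")

```text
time: 9.35
position: [0.4862, -0.4273, 0.0613]
orientation: [2.113, 2.323, 0.001]
ft_force: [-0.3, 0.6, -1.1]
finger_gap: 0.0599
finger_force: 25.0
```

Run:
```python
from plan import *
print(robot.observe()['position'],robot.observe()['ft_force']);plan([(.486,-.430,.028,95.5)],.5,step=.015)
```

```text
[ 0.48622523 -0.42731572  0.06128357] [-0.2974772   0.61727621 -1.08576987]
now [ 4.86200e-01 -4.27300e-01  6.13000e-02  9.54325e+01] tilt [ 1.4e-03 -8.0e-04 -1.0e+00]
-0.1 -0.0 1.1 -0 0.5; -0.2 -0.0 2.2 -0 0.5; -0.3 -0.0 3.3 -0 0.5
```

carry_out(plan="-0.1 0 1.1 0 0.5; -0.3 0 2.2 0 0.5; -0.3 0 2.9 0 0.5; -0.3 0 3.1 0 0.5; -0.3 0 3.2 0 0.5; -0.3 0 3.3 0 0.5; -0.3 0 3.3 0 0.5; -0.3 0 3.3 0 0.5")

```text
time: 10.35
position: [0.4856, -0.4306, 0.0268]
orientation: [2.115, 2.323, -0.0]
ft_force: [-0.1, 1.2, -2.9]
finger_gap: 0.0599
finger_force: 25.0
```

carry_out(plan="0 0 0.1 0 0.5; 0 0 0.1 0 0.5")

```text
time: 10.6
position: [0.4856, -0.4307, 0.0259]
orientation: [2.115, 2.323, -0.0]
ft_force: [-0.1, -0.3, 1.6]
finger_gap: 0.06
finger_force: 25.0
```

carry_out(plan="0 0 0.1 0 0.5; 0 0 0.1 0 0.5")

```text
time: 10.85
position: [0.4857, -0.4309, 0.0253]
orientation: [2.114, 2.323, -0.0]
ft_force: [-1.4, 0.4, 6.2]
finger_gap: 0.0599
finger_force: 25.0
```

Contact is made at about 7 N. Release gently and rise.

carry_out(plan="0 0 -0.1 0 0.5; 0 0 -0.1 0 0.7; 0 0 -0.1 0 0.7; 0 0 -0.1 0 0.7; 0 0 -1 0 0.7; 0 0 -3 0 0.7; 0 0 -6 0 0.7; 0 0 -11 0 0.7")

```text
time: 11.85
position: [0.485, -0.4301, 0.1359]
orientation: [-2.113, -2.322, 0.0]
ft_force: [-0.2, -0.5, 0.4]
finger_gap: 0.0655
finger_force: 0.0
```

Run:
```python
from plan import *
plan([(.46,-.52,.30,95.4)],.7)
plan([(.46,-.45,.31,95.4),(.445,-.2,.335,91),(.445,.1,.335,91),(.41,.28,.30,91)],.4)
```

```text
now [ 0.485  -0.4301  0.1359 95.3953] tilt [-0.0013  0.0011 -1.    ]
-2.2 -0.8 -4.1 -0 0.7; -4.4 -1.7 -8.2 -0 0.7; -6.5 -2.5 -12.3 -0 0.7; -8.7 -3.3 -16.4 -0 0.7
now [ 0.485  -0.4301  0.1359 95.3953] tilt [-0.0013  0.0011 -1.    ]
-0.4 -0.7 -4.4 -0 0.4; -0.9 -1.3 -8.7 -0 0.4; -1.3 -2.0 -13.1 -0 0.4; -1.7 -2.7 -17.4 -0 0.4; 3.3 -2.5 -17.9 1 0.4; 8.3 -2.3 -18.4 2 0.4; 13.3 -2.2 -18.9 3 0.4; 18.3 -2.0 -19.4 4 0.4
5.0 -0.1 -0.5 1 0.4; 10.0 0.0 -0.5 1 0.4; 15.0 0.2 -0.5 1 0.4; 20.0 0.4 -0.5 1 0.4; 25.0 0.5 -0.5 1 0.4; 30.0 0.7 -0.5 1 0.4; 35.0 0.8 -0.5 1 0.4; 39.5 0.1 0.4 1 0.4
4.5 -0.8 0.9 -0 0.4; 9.0 -1.6 1.8 -0 0.4; 13.5 -2.4 2.6 -0 0.4
```

carry_out(plan="-2.2 -0.8 -4.1 0 0.7; -4.4 -1.7 -8.2 0 0.7; -6.5 -2.5 -12.3 0 0.7; -8.7 -3.3 -16.4 0 0.5; -8.7 -3.3 -16.4 0 0.4; -8.7 -3.3 -16.4 0 0.4")

```text
time: 12.6
position: [0.4606, -0.5195, 0.2992]
orientation: [2.114, 2.323, 0.0]
ft_force: [-0.1, 0.1, -0.6]
finger_gap: 0.0402
finger_force: 0.0
```

Run:
```python
from plan import *
s=robot.observe();w=robot.camera("wrist")[:,:,::-1];C=cam("wrist",s)
cv2.imwrite("pics/w4.png",w[20:260,220:480]);
h=cv2.cvtColor(w,cv2.COLOR_BGR2HSV);m=cv2.inRange(h,(5,70,80),(25,200,255));k=np.zeros_like(m);k[40:240,296:395]=m[40:240,296:395]
print("block",rect(k,.038,C)[0])
plan([(.445,-.2,.335,91),(.445,.1,.335,91),(.41,.26,.30,91)],.4)
```

```text
block ((485.2552795410156, -432.24847412109375), (60.64113235473633, 109.6046142578125), 5.558852195739746)
now [ 0.4606 -0.5192  0.2984 95.4255] tilt [-6.e-04  9.e-04 -1.e+00]
5.3 0.2 -0.6 1 0.4; 10.6 0.5 -1.2 1 0.4; 16.0 0.7 -1.8 2 0.4; 21.3 1.0 -2.4 3 0.4; 26.6 1.2 -3.1 4 0.4; 31.9 1.5 -3.7 4 0.4; 36.9 1.9 -3.7 4 0.4; 41.9 2.4 -3.7 4 0.4
5.0 0.1 0.0 -0 0.4; 10.0 0.2 0.0 -0 0.4; 15.0 0.3 0.0 -0 0.4; 20.0 0.3 0.0 -0 0.4; 25.3 -0.7 1.2 -0 0.4; 30.7 -1.8 2.3 -0 0.4; 36.1 -2.9 3.5 -0 0.4
```

View pics/w4.png

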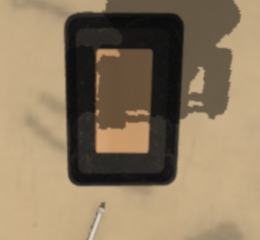

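The block lies flat and centred in the tray, at about (345,120) in the full picture. It measures 61 x 110 mm at (0.485,-0.432), within 2 mm of the tray's centre. Going back to the box.

carry_out(plan="5.3 0.2 -0.6 1 0.4; 10.6 0.5 -1.2 1 0.4; 16 0.7 -1.8 2 0.4; 21.3 1 -2.4 3 0.4; 26.6 1.2 -3.1 4 0.4; 31.9 1.5 -3.7 4 0.4; 36.9 1.9 -3.7 4 0.4; 41.9 2.4 -3.7 4 0.4")

```text
time: 13.65
position: [0.4444, -0.0985, 0.335]
orientation: [-2.192, -2.249, 0.001]
ft_force: [1.1, 0.1, -0.7]
finger_gap: 0.0369
finger_force: 0.0
```

carry_out(plan="5 0.1 0 0 0.4; 10 0.2 0 0 0.4; 15 0.3 0 0 0.4; 20 0.3 0 0 0.4; 25.3 -0.7 1.2 0 0.4; 30.7 -1.8 2.3 0 0.4; 36 -2.8 3.5 0 0.4; 36 -2.8 3.5 0 0.4")

```text
time: 14.65
position: [0.4058, 0.2623, 0.2994]
orientation: [-2.183, -2.256, 0.003]
ft_force: [-0.5, -0.9, -0.4]
finger_gap: 0.0371
finger_force: 0.0
```

Run:
```python
from plan import *
s=robot.observe();w=robot.camera("wrist")[:,:,::-1];C=cam("wrist",s);cv2.imwrite("pics/w5.png",w)
print(s['time'],s['position'],proj([[.4085,.371,.115],[.4085,.326,.115],[.4085,.285,.115]],C))
```

```text
14.65 [0.40578906 0.26230905 0.29938912] [[320.7384919   93.98923252]
 [318.77916185 146.59760056]
 [317.0955367  191.61170852]]
```

View pics/w5.png

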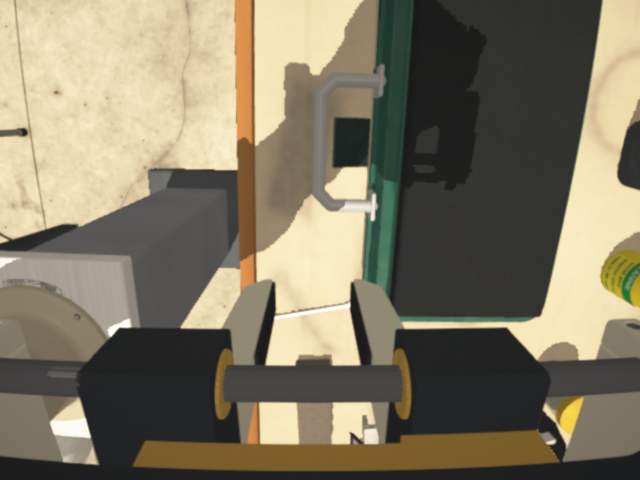

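The bar is at column 320 across rows 85–200, matching the predicted pixels. The latch is the dark patch at (350,142), behind and below the bar.

Run:
```python
from plan import *
s=robot.observe();C=cam("wrist",s);h=cv2.cvtColor(cv2.imread("pics/w5.png"),cv2.COLOR_BGR2HSV)
P=[]
for r in range(105,186,8):
    c=np.where(h[r,308:334,1]<45)[0]+308;P.append((c.mean(),r));print(r,c.min(),c.max(),len(c),end=" | ")
W=toz(P,.115,C);f=np.polyfit(W[:,1],W[:,0],1);print("\nslope deg",np.degrees(np.arctan(-f[0])),"x at y=.327",np.polyval(f,.327))
e=toz([(330,80),(330,204)],.115,C);print(e)
x=np.polyval(f,.327)
plan([(x,.327,.19,90.9),(x,.327,.15,90.9),(x,.327,.112,90.9)],.4)
```

```text
105 314 326 13 | 113 314 326 13 | 121 313 326 14 | 129 313 326 14 | 137 313 325 13 | 145 313 325 13 | 153 313 325 13 | 161 313 333 13 | 169 312 324 13 | 177 312 324 13 | 185 312 323 12 | 
slope deg 0.36811466118159236 x at y=.327 0.40988775348359086
[[0.41743206 0.38009526 0.115     ]
 [0.42213912 0.27094265 0.115     ]]
now [ 0.4068  0.2599  0.2995 91.7077] tilt [-2.7e-03 -7.0e-04 -1.0e+00]
2.2 0.2 3.7 0 0.4; 4.5 0.3 7.3 1 0.4; 6.7 0.5 11.0 1 0.4; 6.7 0.5 15.0 1 0.4; 6.7 0.5 18.8 1 0.4
```

carry_out(plan="2.2 0.2 3.7 0 0.4; 4.5 0.3 7.3 1 0.4; 6.7 0.4 11 1 0.4; 6.7 0.4 13 1 0.4; 6.7 0.4 15 1 0.4; 6.7 0.4 17 1 0.4; 6.7 0.4 18.8 1 0.4; 6.7 0.4 18.8 1 0.4")

```text
time: 15.7
position: [0.4109, 0.3235, 0.1116]
orientation: [2.215, 2.228, -0.005]
ft_force: [-0.3, 0.1, -0.4]
finger_gap: 0.0372
finger_force: 0.0
```

carry_out(plan="0 0 0 0 0.4; 0 0 0 0 0.05; 0 0 0 0 0.05; 0 0 0 0 0.05; 0 0 0 0 0.05; 0 0 0 0 0.05", force=20)

```text
time: 16.45
position: [0.4091, 0.3254, 0.1129]
orientation: [-2.212, -2.23, 0.003]
ft_force: [-7.3, 0.4, 7.0]
finger_gap: 0.0114
finger_force: 20.0
```

```bash
cat > lift.py <<'E'
from plan import *
import sys
s=robot.observe();print(s['position'],s['finger_gap'],s['ft_force'])
a0,a1=map(float,sys.argv[1:3]);ps=np.radians(.7)   # deg; TCP follows bar: hinge 250 behind, bar 29 above
def b(a):a=np.radians(a);return -.25*np.cos(a)+.029*np.sin(a),.029*np.cos(a)+.25*np.sin(a)
x0,z0=b(a0);W=[]
for a in np.arange(a0+2.5,a1+.01,2.5):
    x,z=b(a);W.append((*(s['position']+[(x-x0)*np.cos(ps),(x-x0)*np.sin(ps),z-z0]),np.nan))
R=Ro.from_rotvec(s['orientation']).as_matrix();y=np.degrees(np.arctan2(R[1,0],R[0,0]))
plan([(*w[:3],y) for w in W],.05,s=s)
E
python3 lift.py 0 40
```

```text
[0.40911834 0.32541164 0.11285531] 0.011384305221189312 [-7.27651519  0.38749048  7.03380889]
now [ 0.4091  0.3254  0.1129 90.4596] tilt [-2.e-03 -8.e-04 -1.e+00]
0.0 0.2 -1.1 -0 0.05; 0.0 0.3 -2.2 -0 0.05; 0.0 0.6 -3.2 -0 0.05; 0.0 0.9 -4.3 -0 0.05; 0.0 1.2 -5.3 -0 0.05; 0.0 1.6 -6.4 -0 0.05; 0.0 2.0 -7.4 -0 0.05; 0.0 2.5 -8.4 -0 0.05
0.0 0.5 -1.0 -0 0.05; 0.0 1.1 -1.9 -0 0.05; 0.0 1.7 -2.8 -0 0.05; 0.0 2.3 -3.7 -0 0.05; 0.0 3.0 -4.6 -0 0.05; 0.0 3.7 -5.4 -0 0.05; 0.0 4.4 -6.2 -0 0.05; 0.0 5.2 -7.0 -0 0.05
```

carry_out(plan="0 0.2 -1.1 0 0.05; 0 0.3 -2.2 0 0.05; 0 0.6 -3.2 0 0.05; 0 0.9 -4.3 0 0.05; 0 1.2 -5.3 0 0.05; 0 1.6 -6.4 0 0.05; 0 2 -7.4 0 0.05; 0 2.5 -8.4 0 0.05")

```text
time: 17.45
position: [0.4333, 0.3257, 0.1968]
orientation: [-2.211, -2.229, 0.006]
ft_force: [-10.6, 0.9, 2.8]
finger_gap: 0.0113
finger_force: 20.0
```

```bash
python3 lift.py 20 40; python3 -c "
from h import *
cv2.imwrite('pics/w6.png',robot.camera('wrist')[:,:,::-1])"
```

```text
[0.43332874 0.32566458 0.19684253] 0.011347809786032288 [-10.62568184   0.85714045   2.83448538]
now [ 0.4333  0.3257  0.1968 90.4717] tilt [-0.0039 -0.0011 -1.    ]
0.0 0.5 -1.0 -0 0.05; 0.0 1.1 -1.9 -0 0.05; 0.0 1.7 -2.8 -0 0.05; 0.0 2.3 -3.7 -0 0.05; 0.0 3.0 -4.6 -0 0.05; 0.0 3.7 -5.4 -0 0.05; 0.0 4.4 -6.2 -0 0.05; 0.0 5.2 -7.0 -0 0.05
```

View pics/w6.png

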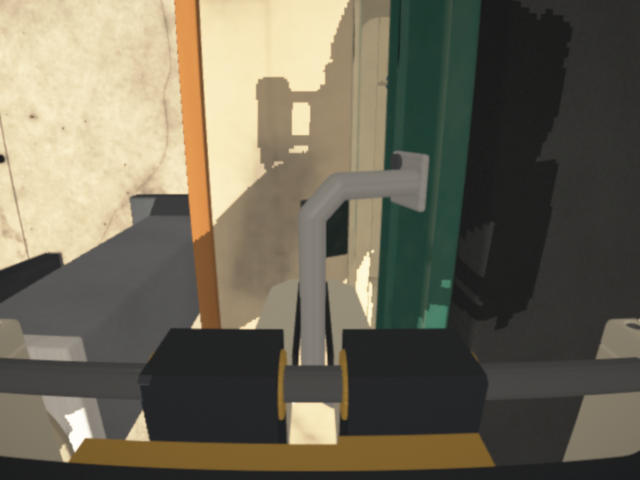

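The pull is firmly between the fingers at (313,300) and the lid is opening. There is a small push toward -x, so I ease back slightly on the remaining arc.

carry_out(plan="0 0.4 -1 0 0.05; 0 0.9 -1.9 0 0.05; 0 1.5 -2.8 0 0.05; 0 2.1 -3.7 0 0.05; 0 2.8 -4.6 0 0.05; 0 3.5 -5.4 0 0.05; 0 4.2 -6.2 0 0.05; 0 5 -7 0 0.05")

```text
time: 18.5
position: [0.4832, 0.3264, 0.2675]
orientation: [-2.211, -2.229, 0.005]
ft_force: [-11.3, -0.4, 9.5]
finger_gap: 0.0111
finger_force: 20.0
```

carry_out(plan="0 0 0 0 0.05; 0 0 0 0 0.05; 0 0 0 0 0.05; 0 0 0 0 0.05")

```text
time: 19.0
position: [0.4831, 0.3264, 0.2674]
orientation: [-2.211, -2.229, 0.005]
ft_force: [-11.5, -1.2, 10.2]
finger_gap: 0.0115
finger_force: 20.0
```

Run:
```python
from h import *
s=robot.observe();p=s['position'];g=p+Ro.from_rotvec(s['orientation']).as_matrix()@[0,0,-.005]
print(s['time'],p,s['ft_force'],s['ft_torque'],s['finger_gap'],np.abs(s['qd']).max())
for off in(-.002,0,.002):
  # bar at z: from height via asin
  r=np.hypot(.25,.029);print(off,"angle from height",np.degrees(np.arcsin((g[2]+off-.086)/r)-np.arctan2(.029,.25)))
for x0 in(.407,.409,.411): # shut bar x
  hx=x0+.25;print("from both",x0,np.degrees(np.arctan2(g[2]-.086,hx-g[0])-np.arctan2(.029,.25)),"r",np.hypot(g[2]-.086,hx-g[0]),"want",r)
for n in("scene","wrist"):cv2.imwrite(f"pics/{n}7.png",robot.camera(n)[:,:,::-1])
```

```text
19.0 [0.48311429 0.3263934  0.26740645] [-11.53003813  -1.23097516  10.24527523] [-0.29363834  2.80474856  0.0262919 ] 0.011472378243975664 0.0018116773564883502
-0.002 angle from height 40.49753587558691
0 angle from height 41.170859437373565
0.002 angle from height 41.853021468537925
from both 0.407 40.3764709328137 r 0.25490679237930414 want 0.25167637950352034
from both 0.409 40.049485828489125 r 0.2562751358231885 want 0.25167637950352034
from both 0.411 39.72598436323104 r 0.25765173719826095 want 0.25167637950352034
```

View pics/scene7.png

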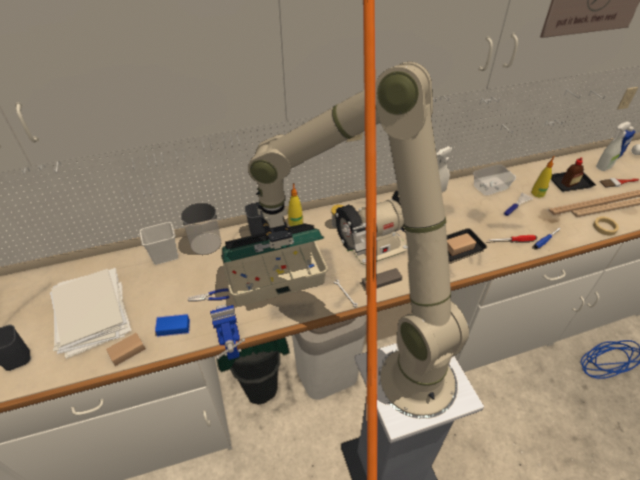

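The lid is held open at about 40°, and the sanding block is in the tray at (462,244). The bystanders look untouched. I ease the radial squeeze, moving straight out from the hinge so the angle stays the same.

carry_out(plan="0 -0.1 -0.1 0 0.05; 0 -0.2 -0.2 0 0.05; 0 -0.2 -0.2 0 0.05; 0 -0.2 -0.2 0 0.05; 0 -0.2 -0.2 0 0.05")

```text
time: 19.73
position: [0.4841, 0.3263, 0.2687]
orientation: [-2.214, -2.229, -0.001]
ft_force: [-0.3, 3.3, -0.1]
finger_gap: 0.0112
finger_force: 20.0
```

Run:
```python
from h import *
s=robot.observe();p=s['position'];print(s['ft_force'],p)
bz=p[2]+.005-.0029-.086
print("angle by height",np.degrees(np.arcsin(bz/.25168)-np.arctan2(.029,.25)),"by both",[np.degrees(np.arctan2(bz,x+.25-p[0])-np.arctan2(.029,.25)) for x in(.405,.409)])
A=cv2.imread("pics/w6.png");B=robot.camera("wrist")[:,:,::-1];cv2.imwrite("pics/w8.png",np.hstack([A[120:360,220:460],B[120:360,220:460]]))
```

```text
[-0.33464199  3.28387555 -0.09727964] [0.48410986 0.32628081 0.26865444]
angle by height 40.613193587936856 by both [np.float64(40.61572558676937), np.float64(39.954370991884225)]
```

View pics/w8.png

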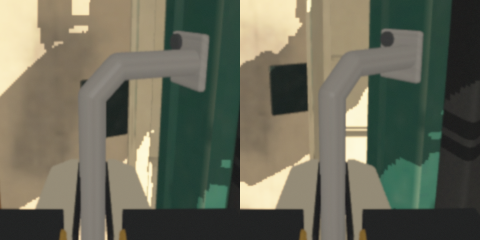

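The bar sits in the same place in the fingers as before, with its corner at crop row 85 in both pictures. The forces are near zero and the lid angle is about 40.3°. Handing in.

```bash
python3 -c "
from bench import robot
print(robot.job_done())"
```

```text
the job is handed in; nothing more can be done
None
```

The sanding block lies flat in the black tray beside the grinder, and the arm is holding the lid by its pull, open about 40° (my estimates run from 40.0° to 40.6°), handed in at about 20 s; the verdict was not shown.

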